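# Press a cork backing onto a glazed tile

## Robot

A 6-joint arm with a two-finger parallel gripper is mounted at the origin on the work surface. World frame = base frame: x ahead of the robot, y to its left, z up, the work surface at z = 0. Lengths are in m, angles in degrees, forces in N, time in s.
With the tool pointing down it reaches from about 0.4 to 0.825 m from the base axis. Payload 7 kg.
Tool frame: the origin (TCP) lies between the finger pads; the fingertips stand 22 mm ahead of it and the grasp point (between the pads) lies 3 mm ahead of it; z points along the fingers, y is the line along which they close (so a half turn about z gives the same grasp; the last joint's range is limited). The gripper opens to 88 mm and grips with 3 to 60 N. Pads are 19 mm wide; open, the fingers measure 130 mm over their backs; the gripper's body (78 mm by 193 mm) begins 47 mm behind the grasp point.
Start: joints at [-57.233, 20.546, 0.682, 0, -70.136, -16.507], TCP at [0.189, -0.648, 0.249] pointing down, gripper open.
Joint ranges: [-176.03, 176.03], [-82.01, 121.73], [-58.28, 71.71], [-173.87, 95.51], [-174.79, -0.11], [-173.66, 173.66]. Speed limits (degrees/s): [136.94, 136.94, 172.46, 180, 180, 180].

## Interface

Orientations are given as [roll, pitch, yaw] about the fixed x, y, z axes, in that order (R = Rz(yaw) Ry(pitch) Rx(roll)).
In Python, from plant import ctrl gives the robot as it stands.
- The arm moves only by the tool apply_moves, never from a script. Its argument "targets" is a list of rows, each an object with "travel": the shift along the tool's x, y, z in mm, a list of three; "roll": the turn about the tool's z in degrees; "jaw": the finger opening in mm, from 0 to 87.6. In form: [{"travel": [tx, ty, tz], "roll": roll, "jaw": jaw}, ...]. A call has 1 to 10 rows; each row shifts and turns the commanded pose from where the row before left it, along the tool's axes as they then stand; what a row does not reach is not made up. A row lasts 1/10 s, in which the tool goes at most 50 mm and 8.59 degrees, less where a joint would pass 70% of its speed; a pose out of reach is approached as far as the arm can. A call with a gripper value outside its range is refused whole. The fingers move at their own pace and stop on an object; the grip force is fixed at half the most. Time passes only in rows, so rows that do not move let the fingers close. It gives the time, the measured TCP pose, the force, the opening and the grip force at its end, in the units of the state.
- ctrl.get_obs(): the state, without advancing time (a new reading comes with each control period).
- ctrl.snapshot(name): name is "scene" or "top" or "wrist"; returns the picture (384x512x3 uint8, red, green, blue); there is no depth.
- ctrl.calibration(name): a dict with "K" (3x3 intrinsics, pixels), "extrinsics" (4x4, takes a point from camera to world coordinates); the wrist camera has in their place "hand_eye" (4x4, takes a point from camera to tool coordinates, whose origin is the TCP and whose axes are the flange's). Camera axes: x right, y down, z forward; pixel columns grow to the right and rows downward; lengths in m; the calibration is good to about 2 mm. A picture is of the moment at which its call begins: read the wrist's pose just before it. calibration takes no time and is no camera call.
- ctrl.close_job(): hands the job in; it is judged then, once.
The state is a dict: "clock": time; "joint_pos": joint angles; "qvel": joint speeds; "tau": joint torques, N m; "tool_pos": TCP position; "orientation": TCP orientation; "force": force on the tool from outside, world axes, zero at the start; "moment": the same for the moment, N m; "opening": finger opening in m; "gripper_force": force on a finger pad.
Only numpy, scipy, OpenCV 4.12 (cv2) and the standard library are available. Lean on these libraries where they do the work, as an engineer would, in place of code of your own. Each camera call takes 0.05 s, during which the arm holds its last target. There are 200 camera calls.

## Task

Make a cork-backed tile: lay the blue tile flat on the cork in the press's sliding tray, between the four corner angles, and slide the tray fully home under the ram. Then pull the red-gripped lever all the way down to its stop so that the ram presses the tile, hold it there for a good second, and ease it slowly back up to its rest without letting it fly back. Leave the tray shut with the tile in it, and do not disturb the other tiles, the mug or the glaze jar.

Things in the scene. Friction and masses are not known exactly. Their poses are not given: they have to be found in the camera images.
- press: Green bench press, bolted down. Origin: on the table under the ram axis; x points away from the robot, from the lever's grip to the column; y to the robot's left; z up. Base 18 mm thick, x -75 to 75, y -270 to 90 mm. Column x 80 to 130, y -28 to 28, 218 mm tall. Head x -35 to 85, y -28 to 28, z 145 to 185 mm; the ram rises through it to 273 mm at rest.
- lever (a joint): Lever angle, rad: 0 at rest (33 degrees above level, held up by a spring), grows as the grip is pulled down; stop at 0.85 (16 degrees below level). Pulling at the grip takes 4 N at first, about 15 N at the stop. Let go, it flies back; easing it back means under 1.5 rad/s throughout.
- lever_grip (a point): Centre of the lever's red round cross bar, 22 mm in diameter, 124 mm long, along the press's y axis. Two steel arms (10 mm wide, 18 mm deep) join it at y = -40 and 40 mm; 70 mm of bar is free between them. 245 mm from the hinge; 333 mm above the table at rest, 134 mm at the stop.
- lever_hinge (a point): Centre of the lever's hinge, 200 mm above the table, 85 mm in +x of the press from the ram's axis. The hinge axis lies along the press's y axis.
- tray (a joint): How far the aluminium tray is slid out, in m: 0 fully home (nest centred under the ram), grows as it slides out along the press's -y axis (to the robot's right); end stop at 0.225. Starts well out. It slides with about 2 N of friction and stays where it is left.
- tray_nest (a point): Centre of the top of the cork (100 x 60 mm) in the tray, 36 mm above the table; axes as the press's. The tile goes here, long side along press x. Four corner angles, 10 mm above the cork, leave a nest of 106 (x) by 66 mm (y); between x = -41 and 41 mm the long sides are open for fingers. Tray plate 124 x 90 mm, its top 4 mm below the cork's.
- tray_handle (a point): Top centre of the black upright plate at the tray's outer end, 40 mm (along press x) by 16 mm (along press y), top 90 mm above the table, foot 30 mm; 102 mm in the press's -y direction from the nest's centre. Push it along press +y to shut the tray.
- tile_blue: The blue glazed tile, 100 mm (its x) by 60 mm (its y) by 12 mm thick, about 160 g, lying flat on the table. Origin: centre of its underside.
- tile_white: A white tile of the same size; leave it alone. Origin: centre of its underside.
- tile_terra: A terracotta (orange-brown) tile of the same size; leave it alone. Origin: centre of its underside.
- mug: White mug, 76 mm across, 90 mm tall, standing on the table beyond the tray; leave it alone. Origin: centre of its underside.
- glaze_jar: Amber jar with a white cap, 72 mm across, 100 mm tall; leave it alone. Origin: centre of its underside.
- platen: The dark steel pressing plate under the ram (80 x 44 x 10 mm), sprung a few millimetres; it comes down 68 mm with the lever. Its origin coincides with the press's origin at rest, its underside is 108 mm above its origin.
Mind the look-alikes: they are no part of the job. Several things look just like the tile_blue: the one meant starts farthest from the robot's base.

How it is judged (in metres and radians):
On the way, in this order (a step that is already met when the one before it is completed fails the run):
1. the blue tile lies flat on the cork between the corner angles, let go (horizontal distance between tile_blue and tray_nest below 0.007 m and z of tile_blue in the frame of tray_nest between -0.004 and 0.004 m and angle between the x axis of tile_blue and the x axis of tray_nest, either way round below 0.1 rad and angle between the z axis of tile_blue and the z axis of tray_nest, either way round below 0.05 rad and contact force between the fingers and tile_blue below 0.1 N), for 0.2 s.
2. the tray is fully home with the tile in it (horizontal distance between tile_blue and tray_nest below 0.007 m and z of tile_blue in the frame of tray_nest between -0.004 and 0.004 m and angle between the x axis of tile_blue and the x axis of tray_nest, either way round below 0.1 rad and angle between the z axis of tile_blue and the z axis of tray_nest, either way round below 0.05 rad and value of joint tray below 0.005 m), for 0.2 s.
3. the lever is held fully down with the platen pressing on the tile (all of step 2 and value of joint lever above 0.79 rad and contact force between platen and tile_blue above 4 N), for 0.7 s.
4. the lever is back up at rest (value of joint lever below 0.03 rad and velocity of joint lever between -0.05 and 0.05 rad/s), for 0.2 s.
At the end, for the whole second after the job is handed in: The blue tile lies at rest, flat on the cork (underside within 4 mm of it, centred within 7 mm, long side within 0.1 rad of the nest's), the tray is shut to within 5 mm, and the lever is back at rest (within 0.03 rad) and still (all of step 2 and all of step 4 and linear speed of tile_blue below 0.02 m/s); the robot touches nothing.
It fails at once if the lever flies back (faster than 1.5 rad/s) (velocity of joint lever below -1.5 rad/s).
It fails at once if the tile_white is disturbed (moved more than 25 mm) (distance of tile_white from where it was at the start of the episode above 0.025 m).
It fails at once if the tile_terra is disturbed (moved more than 25 mm) (distance of tile_terra from where it was at the start of the episode above 0.025 m).
It fails at once if the mug is disturbed (moved more than 25 mm) (distance of mug from where it was at the start of the episode above 0.025 m).
It fails at once if the glaze_jar is disturbed (moved more than 25 mm) (distance of glaze_jar from where it was at the start of the episode above 0.025 m).
It also fails if it takes over 72 s, if anything falls off the work surface, if the arm or the gripper's body presses on something with over 40 N, if the wrist force passes 120 N, or if a joint passes its speed limit or range.

## Working session

There is one attempt and no reset: what is moved stays moved. The work goes in short steps, Python scripts to look and compute and a tool call to move; the robot and the scene stay as the last step left them, time stands still between calls to the robot, and variables do not carry over. Pictures are saved under pics/ and viewed, at most 10 in all, crops included, and the job is handed in when it is done.

Besides the shell and the picture viewer there is one more tool, called after "Emit:" as name([rows], argument=value, ...), one row to a line, values as JSON. apply_moves: Moves the arm, as the interface text tells. Its arguments: {"type":"object","properties":{"targets":{"type":"array","items":{"type":"object","properties":{"travel":{"type":"array","items":{"type":"number"}},"roll":{"type":"number"},"jaw":{"type":"number"}}}}},"required":["targets"]}

```bash
mkdir -p pics; python3 - <<'E'
from plant import ctrl
import cv2,numpy as np
np.set_printoptions(precision=4,suppress=True)
o=ctrl.get_obs();print({k:o[k] for k in('clock','tool_pos','orientation','force','opening')})
ims=[]
for n in('scene','top'):
    im=ctrl.snapshot(n)[:,:,::-1];cv2.imwrite(f'pics/{n}0.png',im)
    c=ctrl.calibration(n);print(n,c['K'],c['extrinsics'])
    cv2.imwrite(f'pics/{n}0b.png',cv2.resize(im,(800,600),interpolation=cv2.INTER_CUBIC))
print(ctrl.calibration('wrist'))
E
```

```text
{'clock': 0.0, 'tool_pos': array([ 0.1889, -0.6476,  0.2476]), 'orientation': array([ 179.9049,   -0.0075, -163.7484]), 'force': array([ 0.3049, -0.3725,  0.3205]), 'opening': 0.08758862290984896}
scene [[453.9274   0.     249.3092]
 [  0.     453.9274 185.5409]
 [  0.       0.       1.    ]] [[ 0.1021  0.7918 -0.6022  1.5529]
 [ 0.9947 -0.0881  0.0529 -0.092 ]
 [-0.0112 -0.6044 -0.7966  1.5114]
 [ 0.      0.      0.      1.    ]]
top [[432.6245   0.     268.3043]
 [  0.     432.6245 188.2954]
 [  0.       0.       1.    ]] [[-0.0055 -0.997   0.077   0.4149]
 [-1.      0.0058  0.003   0.0149]
 [-0.0034 -0.077  -0.997   1.7917]
 [ 0.      0.      0.      1.    ]]
{'K': array([[278.6068,   0.    , 256.0706],
       [  0.    , 278.6068, 190.8573],
       [  0.    ,   0.    ,   1.    ]]), 'hand_eye': array([[ 0.0006, -0.9623, -0.272 ,  0.0733],
       [ 1.    ,  0.0008, -0.0008,  0.0008],
       [ 0.001 , -0.272 ,  0.9623, -0.1355],
       [ 0.    ,  0.    ,  0.    ,  1.    ]])}
```

View pics/top0b.png

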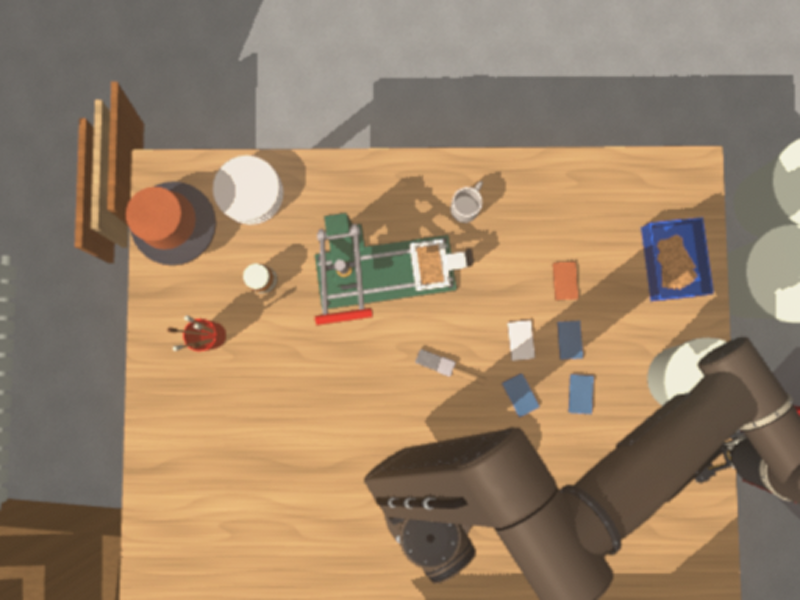

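View pics/scene0b.png

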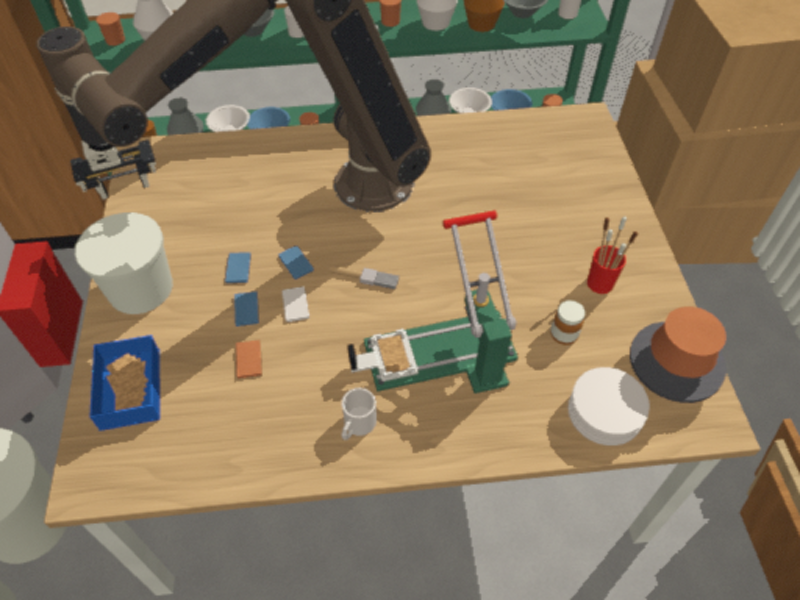

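The top view (in 800x600 pixels) shows three blue tiles, at (570,340), (521,394) and (581,393). The one at (570,340) is farthest from the base. The tray with cork is at (431,265), its handle at (462,258), and the red grip at (344,317). Next I measure.

```bash
cat > h.py <<'E'
from plant import ctrl
import cv2,numpy as np
from scipy.spatial.transform import Rotation as R
np.set_printoptions(precision=4,suppress=True)
def cam(n,o=None):
    c=ctrl.calibration(n)
    if n!='wrist': return c['K'],np.array(c['extrinsics'])
    T=np.eye(4);T[:3,:3]=R.from_euler('xyz',o['orientation'],degrees=True).as_matrix();T[:3,3]=o['tool_pos']
    return c['K'],T@c['hand_eye']
def ray(K,E,p,z):
    d=E[:3,:3]@np.linalg.solve(K,[p[0],p[1],1]); s=(z-E[2,3])/d[2]; return E[:3,3]+s*d
def rects(mask,K,E,z,amin=60,label=''):
    cs,_=cv2.findContours(mask.astype(np.uint8),cv2.RETR_EXTERNAL,cv2.CHAIN_APPROX_NONE)
    for c in cs:
        if cv2.contourArea(c)<amin: continue
        w=np.array([ray(K,E,q,z)[:2] for q in c[:,0].astype(float)])
        (cx,cy),(a,b),t=cv2.minAreaRect((w*1000).astype(np.float32))
        if a<b:t+=90
        px=c[:,0].mean(0)
        print(label,'px',px.round(),'xy',round(cx,1),round(cy,1),'size',round(max(a,b)),round(min(a,b)),'long-axis yaw',round((t+90)%180-90,1),'dist',round(np.hypot(cx,cy)))
E
python3 - <<'E'
from h import *
for n in('top','scene'):
    im=cv2.imread(f'pics/{n}0.png');h=cv2.cvtColor(im,cv2.COLOR_BGR2HSV);K,E=cam(n)
    rects(cv2.inRange(h,(95,90,40),(115,255,255)),K,E,.012,60,n+' blue')
    r=cv2.inRange(h,(0,190,110),(5,255,255))|cv2.inRange(h,(175,190,110),(180,255,255))
    rects(r,K,E,.333,40,n+' red')
    rects(cv2.inRange(h,(8,90,100),(16,200,255)),K,E,.036,60,n+' cork')
    rects(cv2.inRange(h,(0,0,0),(180,90,45)),K,E,.09,30,n+' black')
    rects(cv2.inRange(h,(60,60,30),(90,255,255)),K,E,.018,60,n+' green')
E
```

```text
top blue px [433. 166.] xy 644.1 -660.9 size 204 159 long-axis yaw 6.0 dist 923
top red px [219. 202.] xy 481.4 184.4 size 113 13 long-axis yaw -82.2 dist 516
top cork px [ 16. 371.] xy -173.0 1028.5 size 111 85 long-axis yaw -88.1 dist 1043
top cork px [ 21. 340.] xy -44.0 999.8 size 180 23 long-axis yaw 89.7 dist 1001
top cork px [436. 351.] xy -58.1 -603.6 size 361 324 long-axis yaw 89.8 dist 606
top cork px [ 52. 121.] xy 842.0 913.0 size 372 52 long-axis yaw 5.8 dist 1242
top cork px [221. 222.] xy 452.8 54.5 size 1672 1341 long-axis yaw 89.8 dist 456
top green px [251. 188.] xy 553.7 88.2 size 149 15 long-axis yaw -82.2 dist 561
top green px [217. 180.] xy 589.5 227.5 size 66 54 long-axis yaw 89.7 dist 632
top green px [247. 174.] xy 614.7 107.7 size 127 70 long-axis yaw -81.5 dist 624
top green px [215. 143.] xy 740.6 239.0 size 52 44 long-axis yaw -82.1 dist 778
scene blue px [ 80. 245.] xy 622.4 -661.2 size 246 159 long-axis yaw 5.3 dist 908
scene blue px [157. 197.] xy 437.0 -372.5 size 93 49 long-axis yaw 1.6 dist 574
scene blue px [152. 171.] xy 295.5 -396.9 size 89 51 lo
[... 2556 characters left out ...]
ong-axis yaw 83.1 dist 812
scene green px [280. 208.] xy 550.7 118.3 size 161 15 long-axis yaw -82.1 dist 563
scene green px [288. 229.] xy 667.6 134.8 size 381 222 long-axis yaw -66.2 dist 681
scene green px [102.  79.] xy -324.2 -668.0 size 86 66 long-axis yaw 1.5 dist 743
scene green px [199.  71.] xy -325.9 -170.8 size 186 105 long-axis yaw -81.3 dist 368
scene green px [168.  31.] xy -777.9 -346.0 size 397 347 long-axis yaw -90.0 dist 851
scene green px [331.  27.] xy -603.0 520.3 size 993 626 long-axis yaw 83.1 dist 796
scene green px [66. 21.] xy -908.5 -910.1 size 532 191 long-axis yaw 25.9 dist 1286
scene green px [28.  8.] xy -1034.1 -1156.0 size 235 61 long-axis yaw 23.2 dist 1551
```

Grip is at about (482,185) with press yaw ≈ 7.9°. The target tile is at about (437,-372), yaw ≈ 1.6°. I move above it for a close look.

Emit:
apply_moves([
  {"travel": [-31.5,19.4,0],"roll": 0,"jaw": 87.6},
  {"travel": [-31.5,19.4,0],"roll": 0,"jaw": 87.6},
  {"travel": [-31.5,19.4,0],"roll": 0,"jaw": 87.6},
  {"travel": [-31.5,19.4,0],"roll": 0,"jaw": 87.6},
  {"travel": [-31.5,19.4,0],"roll": 0,"jaw": 87.6},
  {"travel": [-31.5,19.4,0],"roll": 0,"jaw": 87.6},
  {"travel": [-31.5,19.4,0],"roll": 0,"jaw": 87.6},
  {"travel": [-31.5,19.4,0],"roll": 0,"jaw": 87.6},
  {"travel": [-31.5,19.4,0],"roll": 7.3,"jaw": 87.6},
  {"travel": [-31.5,19.4,0],"roll": 7.4,"jaw": 87.6},
])

```text
clock: 1.1
tool_pos: [0.4408, -0.3753, 0.2485]
orientation: [180.0, -0.0, -178.7]
force: [0.6, -0.7, 0.9]
opening: 0.0871
gripper_force: 0.0
```

Emit:
apply_moves([
  {"travel": [0,0,0],"roll": 0,"jaw": 87.6},
  {"travel": [0,0,0],"roll": 0,"jaw": 87.6},
])

```text
clock: 1.3
tool_pos: [0.4407, -0.3762, 0.2482]
orientation: [180.0, -0.0, -178.3]
force: [0.7, 0.3, -0.9]
opening: 0.0875
gripper_force: 0.0
```

```bash
python3 - <<'E'
from h import *
o=ctrl.get_obs();im=ctrl.snapshot('wrist')[:,:,::-1];cv2.imwrite('pics/w1.png',im)
print(o['tool_pos'],o['orientation'],o['joint_pos'])
h=cv2.cvtColor(im,cv2.COLOR_BGR2HSV);K,E=cam('wrist',o)
rects(cv2.inRange(h,(95,90,30),(115,255,255)),K,E,.012,200,'blue')
t=ctrl.snapshot('top')[:,:,::-1];cv2.imwrite('pics/top1.png',t)
h=cv2.cvtColor(t,cv2.COLOR_BGR2HSV);K,E=cam('top')
rects(cv2.inRange(h,(95,90,30),(115,255,255)),K,E,.012,60,'top blue')
E
```

```text
[ 0.4407 -0.3762  0.2482] [ 179.9759   -0.0429 -178.2705] [-21.1531  11.6499 -11.7056  -0.006  -66.6934 -67.115 ]
blue px [258. 161.] xy 432.1 -373.4 size 96 57 long-axis yaw 3.0 dist 571
blue px [370.  49.] xy 290.7 -242.6 size 97 60 long-axis yaw 26.4 dist 379
blue px [241.  45.] xy 291.8 -398.4 size 98 57 long-axis yaw -4.1 dist 494
top blue px [433. 166.] xy 643.7 -661.6 size 201 161 long-axis yaw 5.4 dist 923
```

View pics/w1.png

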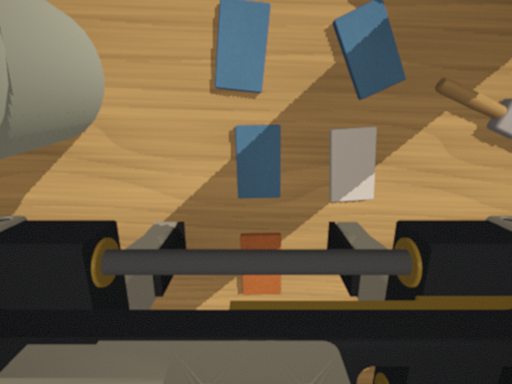

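The wrist view shows the target tile at (258,161), with the other two blue tiles above at (241,45) and (370,49). I descend partway, centre and re-measure.

Emit:
apply_moves([
  {"travel": [3,1.6,0],"roll": -0.4,"jaw": 87.6},
  {"travel": [3,1.6,30],"roll": -0.4,"jaw": 87.6},
  {"travel": [0,0,30],"roll": 0,"jaw": 87.6},
  {"travel": [0,0,30],"roll": 0,"jaw": 87.6},
  {"travel": [0,0,28],"roll": 0,"jaw": 87.6},
  {"travel": [0,0,0],"roll": 0,"jaw": 87.6},
  {"travel": [0,0,0],"roll": 0,"jaw": 87.6},
])

```text
clock: 2.1
tool_pos: [0.4338, -0.3746, 0.131]
orientation: [-180.0, -0.0, -177.7]
force: [0.4, -0.3, 0.7]
opening: 0.0877
gripper_force: 0.0
```

```bash
python3 - <<'E'
from h import *
o=ctrl.get_obs();im=ctrl.snapshot('wrist')[:,:,::-1];cv2.imwrite('pics/w2.png',im)
print(o['tool_pos'],o['orientation'])
h=cv2.cvtColor(im,cv2.COLOR_BGR2HSV);K,E=cam('wrist',o)
rects(cv2.inRange(h,(95,90,30),(115,255,255)),K,E,.012,200,'blue')
E
```

```text
[ 0.4338 -0.3746  0.131 ] [-179.993    -0.0485 -177.6531]
blue px [257. 188.] xy 432.5 -373.1 size 97 58 long-axis yaw 3.1 dist 571
blue px [422.  43.] xy 296.2 -241.0 size 87 62 long-axis yaw 26.5 dist 382
blue px [233.  43.] xy 306.6 -399.1 size 69 58 long-axis yaw -4.1 dist 503
```

View pics/w2.png

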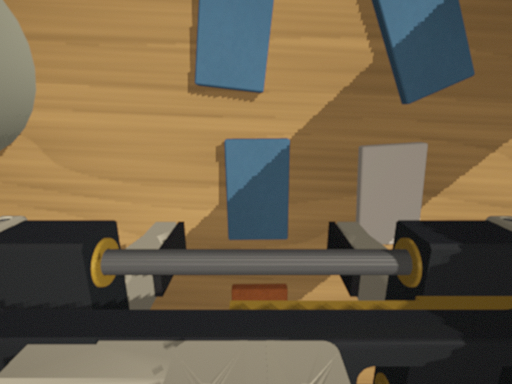

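The tile is fully visible at (257,188), centred at (432.5,-373) with yaw 3.1°. I descend and grasp.

Emit:
apply_moves([
  {"travel": [1,1.5,20],"roll": -0.7,"jaw": 87.6},
  {"travel": [0,0,30],"roll": 0,"jaw": 87.6},
  {"travel": [0,0,30],"roll": 0,"jaw": 87.6},
  {"travel": [0,0,16],"roll": 0,"jaw": 87.6},
  {"travel": [0,0,10],"roll": 0,"jaw": 87.6},
  {"travel": [0,0,0],"roll": 0,"jaw": 87.6},
])

```text
clock: 2.75
tool_pos: [0.4334, -0.3727, 0.0247]
orientation: [-180.0, 0.0, -176.9]
force: [-0.4, -0.1, -0.1]
opening: 0.088
gripper_force: 0.0
```

Emit:
apply_moves([
  {"travel": [0,0,0],"roll": 0,"jaw": 70},
  {"travel": [0,0,0],"roll": 0,"jaw": 62},
  {"travel": [0,0,0],"roll": 0,"jaw": 50},
  {"travel": [0,0,0],"roll": 0,"jaw": 50},
  {"travel": [0,0,0],"roll": 0,"jaw": 50},
  {"travel": [0,0,0],"roll": 0,"jaw": 50},
])

```text
clock: 3.35
tool_pos: [0.4336, -0.3726, 0.0252]
orientation: [-180.0, 0.0, -176.9]
force: [-1.7, 1.0, 7.2]
opening: 0.0595
gripper_force: 30.0
```

Emit:
apply_moves([
  {"travel": [0,0,-10],"roll": 0,"jaw": 50},
  {"travel": [0,0,-25],"roll": 0,"jaw": 50},
  {"travel": [0,0,-40],"roll": 0,"jaw": 50},
  {"travel": [0,0,-40],"roll": 0,"jaw": 50},
  {"travel": [0,0,-40],"roll": 0,"jaw": 50},
  {"travel": [0,0,-40],"roll": 0,"jaw": 50},
  {"travel": [0,0,-20],"roll": 0,"jaw": 50},
  {"travel": [0,0,0],"roll": 0,"jaw": 50},
])

```text
clock: 4.15
tool_pos: [0.4343, -0.3731, 0.2437]
orientation: [-179.8, 0.3, -176.9]
force: [-0.8, -0.8, -2.5]
opening: 0.0598
gripper_force: 30.0
```

```bash
python3 - <<'E'
from h import *
for n,(u0,u1,v0,v1) in dict(top=(250,310,145,195),scene=(215,275,205,245)).items():
    im=cv2.imread(f'pics/{n}0.png');K,E=cam(n)
    h=cv2.cvtColor(im,cv2.COLOR_BGR2HSV)
    def roi(m):
        q=np.zeros_like(m);q[v0:v1,u0:u1]=m[v0:v1,u0:u1];return q
    o=cv2.resize(im[v0:v1,u0:u1],None,fx=12,fy=12,interpolation=cv2.INTER_CUBIC);cv2.imwrite(f'pics/{n}roi.png',o[:600,:800])
    rects(roi(cv2.inRange(h,(5,80,120),(25,255,255))),K,E,.036,30,n+' cork')
    rects(roi(cv2.inRange(h,(0,0,170),(180,45,255))),K,E,.034,10,n+' white')
    rects(roi(cv2.inRange(h,(0,0,0),(180,255,60))),K,E,.09,10,n+' black')
a=cv2.imread('pics/toproi.png');b=cv2.imread('pics/sceneroi.png');cv2.imwrite('pics/roi.png',cv2.resize(np.vstack([a,b]),None,fx=.55,fy=.55))
E
```

```text
top cork px [275. 169.] xy 630.0 -7.0 size 98 59 long-axis yaw 8.6 dist 630
top cork px [283. 169.] xy 627.7 -26.0 size 242 201 long-axis yaw 89.6 dist 628
top white px [274. 171.] xy 628.8 -0.1 size 202 125 long-axis yaw -83.6 dist 629
scene cork px [251. 226.] xy 632.1 -6.0 size 98 58 long-axis yaw 7.4 dist 632
scene cork px [235. 220.] xy 619.1 -32.6 size 233 176 long-axis yaw 83.7 dist 620
scene white px [239. 231.] xy 652.6 -62.7 size 87 68 long-axis yaw 18.7 dist 656
scene white px [258. 221.] xy 624.1 5.4 size 137 127 long-axis yaw 75.1 dist 624
scene black px [225. 228.] xy 663.2 -106.4 size 62 10 long-axis yaw 3.0 dist 672
```

View pics/roi.png

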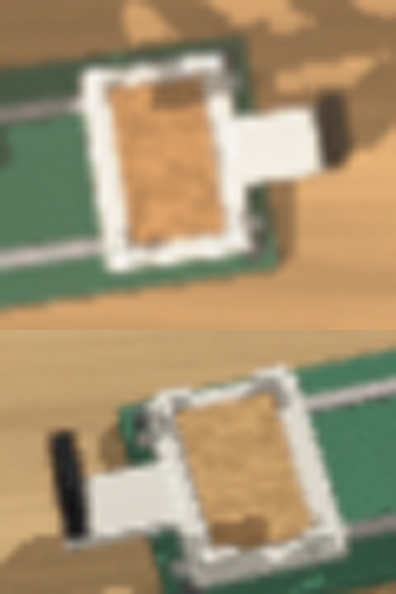

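Cork centre is at (631,-6.5) with yaw ≈ 8°, and the lever-derived press pose agrees. I go toward the nest, high, checking the forearm's clearance from the lever.

Emit:
apply_moves([
  {"travel": [-21,19,-10],"roll": 0,"jaw": 50},
  {"travel": [-21,19,-10],"roll": 0,"jaw": 50},
  {"travel": [-21,19,-10],"roll": 0,"jaw": 50},
  {"travel": [-21,19,-10],"roll": 0,"jaw": 50},
  {"travel": [-21,19,-10],"roll": 0,"jaw": 50},
  {"travel": [-21,19,-10],"roll": 0,"jaw": 50},
  {"travel": [-21,19,-10],"roll": 0,"jaw": 50},
  {"travel": [-21,19,-10],"roll": 0,"jaw": 50},
  {"travel": [-21,19,-10],"roll": -2.4,"jaw": 50},
  {"travel": [-21,19,-10],"roll": -2.4,"jaw": 50},
])

```text
clock: 5.15
tool_pos: [0.632, -0.1696, 0.3383]
orientation: [179.9, -0.1, -172.1]
force: [0.4, -0.2, -2.1]
opening: 0.0594
gripper_force: 30.0
```

```bash
python3 - <<'E'
from h import *
o=ctrl.get_obs();print(o['tool_pos'],o['orientation'],o['joint_pos'])
im=[ctrl.snapshot(n)[:,:,::-1] for n in('scene','top')]
cv2.imwrite('pics/both2.png',cv2.resize(np.hstack(im),(800,300),interpolation=cv2.INTER_AREA))
E
```

```text
[ 0.632  -0.1696  0.3383] [ 179.9438   -0.1461 -172.0526] [  2.0025  16.4347   6.3353  -0.0414 -80.0518 -84.0479]
```

View pics/both2.png

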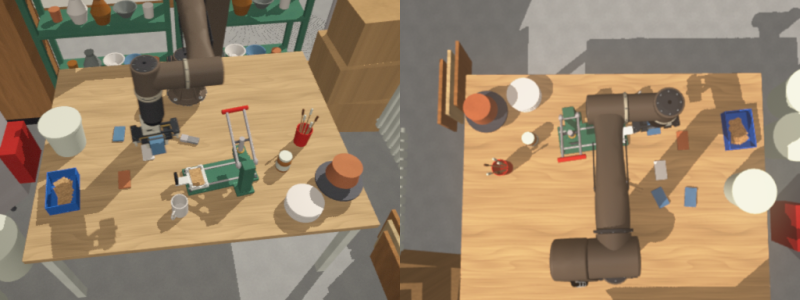

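Top view: the forearm runs to the left of the tool by 0.19 m. My kinematic estimate leaves over 5 cm above the lever at the nest pose. The wrist camera should see the nest from here, so I refine.

```bash
python3 - <<'E'
from h import *
o=ctrl.get_obs();im=ctrl.snapshot('wrist')[:,:,::-1];cv2.imwrite('pics/w3.png',im)
print(o['tool_pos'],o['orientation'])
h=cv2.cvtColor(im,cv2.COLOR_BGR2HSV);K,E=cam('wrist',o)
p=np.array([.631,-.0065,.036,1]);c=np.linalg.inv(E)@p;print('expected px',K[:2]@c[:3]/c[2])
g=cv2.cvtColor(im,cv2.COLOR_BGR2HSV)
m=cv2.morphologyEx(cv2.inRange(h,(5,80,90),(25,255,255)),cv2.MORPH_OPEN,np.ones((3,3)))
rects(m,K,E,.036,300,'cork')
E
```

```text
[ 0.6337 -0.1683  0.3387] [ 179.9636   -0.0393 -171.932 ]
expected px [355.7204 172.7602]
cork px [326. 301.] xy 851.0 10.1 size 584 72 long-axis yaw -81.9 dist 851
cork px [369. 218.] xy 718.0 39.6 size 213 57 long-axis yaw -84.3 dist 719
cork px [356. 172.] xy 631.2 -6.3 size 99 61 long-axis yaw 7.7 dist 631
cork px [234.  94.] xy 597.1 -192.8 size 820 363 long-axis yaw -81.9 dist 627
```

View pics/w3.png

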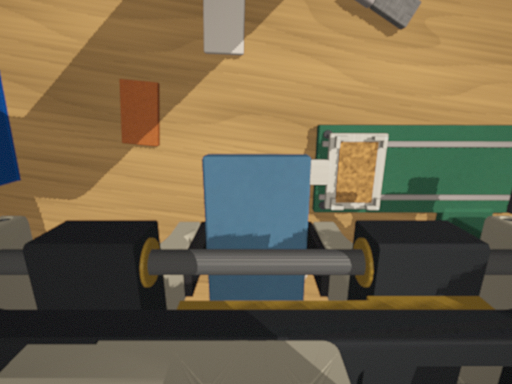

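The nest shows at px (356,172), giving (631.2,-6.3) with yaw 7.7°, so all views agree. The held tile sits 1.2 mm off along tool x.

Emit:
apply_moves([
  {"travel": [-3,23,0],"roll": 0,"jaw": 50},
  {"travel": [-3.1,23,0],"roll": 0,"jaw": 50},
  {"travel": [-3.1,23,0],"roll": 0,"jaw": 50},
  {"travel": [-3.1,23,0],"roll": 0,"jaw": 50},
  {"travel": [-3.1,23,0],"roll": 0,"jaw": 50},
  {"travel": [-3,23,0],"roll": 0,"jaw": 50},
  {"travel": [-3,22.8,0],"roll": 0,"jaw": 50},
  {"travel": [0,0,40],"roll": 0,"jaw": 50},
  {"travel": [0,0,40],"roll": 0,"jaw": 50},
  {"travel": [0,0,0],"roll": 0,"jaw": 50},
])

```text
clock: 6.3
tool_pos: [0.6268, -0.0091, 0.2527]
orientation: [180.0, -0.7, -172.2]
force: [-1.1, -0.7, -2.6]
opening: 0.0595
gripper_force: 30.0
```

Emit:
apply_moves([
  {"travel": [0,0,0],"roll": 0,"jaw": 50},
  {"travel": [0,0,0],"roll": 0,"jaw": 50},
])

```text
clock: 6.5
tool_pos: [0.6321, -0.009, 0.2618]
orientation: [-180.0, 0.2, -172.2]
force: [0.2, 0.8, -0.3]
opening: 0.0597
gripper_force: 30.0
```

```bash
python3 - <<'E'
from h import *
o=ctrl.get_obs();print(o['tool_pos'],o['orientation'],o['joint_pos'])
im=[ctrl.snapshot(n)[:,:,::-1] for n in('scene','wrist')]
cv2.imwrite('pics/both3.png',cv2.resize(np.hstack(im),(800,300),interpolation=cv2.INTER_AREA))
E
```

```text
[ 0.6321 -0.009   0.2618] [-179.9707    0.1584 -172.1605] [ 16.8828  16.0063  -4.1007   0.0574 -69.7411 -99.0632]
```

View pics/both3.png

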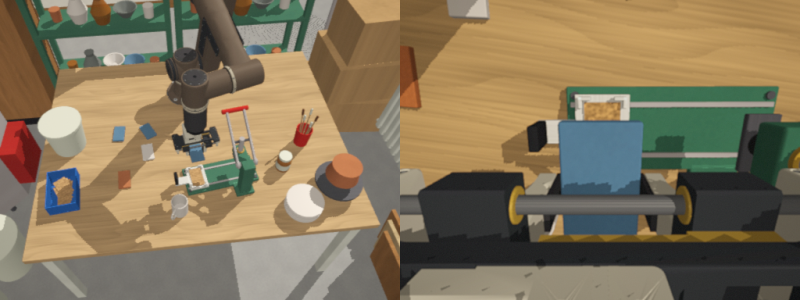

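The forearm is well clear of the lever, and the tile is centred above the nest (cork visible just behind it). I descend.

Emit:
apply_moves([
  {"travel": [-0.5,2.8,20],"roll": 0,"jaw": 50},
  {"travel": [0,0,30],"roll": 0,"jaw": 50},
  {"travel": [0,0,30],"roll": 0,"jaw": 50},
  {"travel": [0,0,30],"roll": 0,"jaw": 50},
  {"travel": [0,0,30],"roll": 0,"jaw": 50},
  {"travel": [0,0,20],"roll": 0,"jaw": 50},
  {"travel": [0,0,10],"roll": 0,"jaw": 50},
  {"travel": [0,0,0],"roll": 0,"jaw": 50},
  {"travel": [0,0,0],"roll": 0,"jaw": 50},
  {"travel": [0,0,0],"roll": 0,"jaw": 50},
])

```text
clock: 7.6
tool_pos: [0.6323, -0.0054, 0.0913]
orientation: [180.0, 0.2, -172.1]
force: [-0.6, -0.4, -1.7]
opening: 0.0593
gripper_force: 30.0
```

Emit:
apply_moves([
  {"travel": [0,-0.6,6],"roll": 0,"jaw": 50},
  {"travel": [0,0,6],"roll": 0,"jaw": 50},
  {"travel": [0,0,6],"roll": 0,"jaw": 50},
  {"travel": [0,0,5],"roll": 0,"jaw": 50},
  {"travel": [0,0,4],"roll": 0,"jaw": 50},
  {"travel": [0,0,2.5],"roll": 0,"jaw": 50},
  {"travel": [0,0,0],"roll": 0,"jaw": 50},
  {"travel": [0,0,0],"roll": 0,"jaw": 50},
])

```text
clock: 8.4
tool_pos: [0.6312, -0.0066, 0.0612]
orientation: [-180.0, -0.0, -172.1]
force: [-5.1, -0.1, 9.0]
opening: 0.0597
gripper_force: 30.0
```

Emit:
apply_moves([
  {"travel": [0,0,0],"roll": 0,"jaw": 62},
  {"travel": [0,0,0],"roll": 0,"jaw": 66},
  {"travel": [0,0,0],"roll": 0,"jaw": 72},
  {"travel": [0,0,0],"roll": 0,"jaw": 74},
  {"travel": [0,0,0],"roll": 0,"jaw": 74},
  {"travel": [0,0,-10],"roll": 0,"jaw": 74},
  {"travel": [0,0,-20],"roll": 0,"jaw": 74},
  {"travel": [0,0,-30],"roll": 0,"jaw": 74},
  {"travel": [0,0,-40],"roll": 0,"jaw": 74},
  {"travel": [0,0,0],"roll": 0,"jaw": 74},
])

```text
clock: 9.4
tool_pos: [0.6347, -0.0059, 0.167]
orientation: [-180.0, 0.6, -172.1]
force: [0.5, -0.7, 0.3]
opening: 0.0739
gripper_force: 0.0
```

```bash
python3 - <<'E'
from h import *
o=ctrl.get_obs();im=ctrl.snapshot('wrist')[:,:,::-1];cv2.imwrite('pics/w4.png',im)
print(o['tool_pos'],o['orientation'],o['force'])
h=cv2.cvtColor(im,cv2.COLOR_BGR2HSV);K,E=cam('wrist',o)
rects(cv2.inRange(h,(95,90,30),(115,255,255)),K,E,.048,300,'blue')
for n in('scene','top'):
    im2=ctrl.snapshot(n)[:,:,::-1];h=cv2.cvtColor(im2,cv2.COLOR_BGR2HSV);K,E=cam(n)
    rects(cv2.inRange(h,(95,90,30),(115,255,255)),K,E,.048,100,n+' blue')
E
```

```text
[ 0.6347 -0.0059  0.167 ] [-179.9851    0.5775 -172.0719] [ 0.534  -0.7057  0.2729]
blue px [256. 182.] xy 628.7 -6.0 size 97 57 long-axis yaw 8.0 dist 629
scene blue px [ 80. 245.] xy 644.6 -647.7 size 240 156 long-axis yaw 5.3 dist 914
scene blue px [251. 225.] xy 633.9 -7.2 size 93 49 long-axis yaw 6.8 dist 634
scene blue px [152. 171.] xy 325.6 -390.0 size 86 47 long-axis yaw -6.1 dist 508
scene blue px [189. 168.] xy 324.1 -235.8 size 91 50 long-axis yaw 26.3 dist 401
scene blue px [172.  75.] xy -283.6 -305.8 size 122 77 long-axis yaw 83.4 dist 417
scene blue px [327.  64.] xy -287.0 475.2 size 124 80 long-axis yaw 83.3 dist 555
top blue px [433. 165.] xy 639.5 -648.4 size 200 160 long-axis yaw 5.7 dist 911
```

View pics/w4.png

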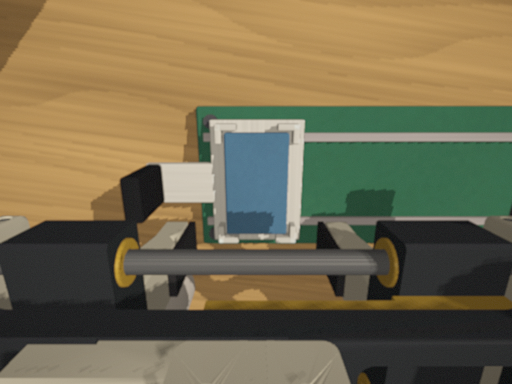

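The tile sits inside the four angles at (256,182), long side at 8.0°. I go round to the handle's outer side, turn 90° and close the fingers.

Emit:
apply_moves([
  {"travel": [0,0,-15],"roll": 0,"jaw": 74},
  {"travel": [0.5,-20,0],"roll": 0,"jaw": 74},
  {"travel": [0.5,-20,0],"roll": 0,"jaw": 60},
  {"travel": [0.5,-20,0],"roll": 0,"jaw": 40},
  {"travel": [0.5,-20,0],"roll": 0,"jaw": 20},
  {"travel": [0.5,-20,0],"roll": 0,"jaw": 0},
  {"travel": [0.5,-20,0],"roll": 0,"jaw": 0},
  {"travel": [0.5,-20,0],"roll": 0,"jaw": 0},
  {"travel": [0,0,0],"roll": -8,"jaw": 0},
  {"travel": [0,0,0],"roll": -8,"jaw": 0},
])

```text
clock: 10.55
tool_pos: [0.6461, -0.1462, 0.1734]
orientation: [179.9, -0.1, -155.9]
force: [-0.0, 0.4, 0.4]
opening: 0.0159
gripper_force: 0.0
```

Emit:
apply_moves([
  {"travel": [0,0,0],"roll": -8.2,"jaw": 0},
  {"travel": [0,0,0],"roll": -8.2,"jaw": 0},
  {"travel": [0,0,0],"roll": -8.2,"jaw": 0},
  {"travel": [0,0,0],"roll": -8.2,"jaw": 0},
  {"travel": [0,0,0],"roll": -8.2,"jaw": 0},
  {"travel": [0,0,0],"roll": -8.2,"jaw": 0},
  {"travel": [0,0,0],"roll": -8.2,"jaw": 0},
  {"travel": [0,0,0],"roll": -8.2,"jaw": 0},
  {"travel": [0,0,0],"roll": -8.2,"jaw": 0},
  {"travel": [0,0,0],"roll": 0,"jaw": 0},
])

```text
clock: 11.55
tool_pos: [0.6463, -0.1454, 0.1738]
orientation: [179.9, 0.0, -82.2]
force: [0.7, -0.8, 0.0]
opening: 0.0005
gripper_force: 0.0
```

```bash
python3 - <<'E'
from h import *
o=ctrl.get_obs();print(o['tool_pos'],o['orientation'],o['joint_pos'],o['opening'],o['force'])
E
```

```text
[ 0.6463 -0.1454  0.1738] [179.8675   0.0189 -82.2216] [  4.1466  22.4385  -6.5993  -0.012  -61.0956   3.6376] 0.0005307119353515462 [ 0.682  -0.7612  0.041 ]
```

Emit:
apply_moves([
  {"travel": [0,-4,20],"roll": 0,"jaw": 0},
  {"travel": [0,0,25],"roll": 0,"jaw": 0},
  {"travel": [0,0,25],"roll": 0,"jaw": 0},
  {"travel": [0,0,25],"roll": 0,"jaw": 0},
  {"travel": [0,0,0],"roll": 0,"jaw": 0},
  {"travel": [-5,0,0],"roll": 0,"jaw": 0},
  {"travel": [-5,0,0],"roll": 0,"jaw": 0},
  {"travel": [-5,0,0],"roll": 0,"jaw": 0},
  {"travel": [-5,0,0],"roll": 0,"jaw": 0},
  {"travel": [-5,0,0],"roll": 0,"jaw": 0},
])

```text
clock: 12.55
tool_pos: [0.6482, -0.1198, 0.0813]
orientation: [-179.9, -0.0, -82.3]
force: [1.4, -2.1, 1.9]
opening: 0.0002
gripper_force: 1.2
```

Emit:
apply_moves([
  {"travel": [-7,0,0],"roll": 0,"jaw": 0},
  {"travel": [-8,0,0],"roll": 0,"jaw": 0},
  {"travel": [-8,0,0],"roll": 0,"jaw": 0},
  {"travel": [-8,0,0],"roll": 0,"jaw": 0},
  {"travel": [-8,0,0],"roll": 0,"jaw": 0},
  {"travel": [-8,0,0],"roll": 0,"jaw": 0},
  {"travel": [-8,0,0],"roll": 0,"jaw": 0},
  {"travel": [-8,0,0],"roll": 0,"jaw": 0},
  {"travel": [-8,0,0],"roll": 0,"jaw": 0},
  {"travel": [-8,0,0],"roll": 0,"jaw": 0},
])

```text
clock: 13.55
tool_pos: [0.6368, -0.0412, 0.08]
orientation: [180.0, -0.0, -82.3]
force: [0.4, -2.5, 2.4]
opening: 0.0003
gripper_force: 1.2
```

Emit:
apply_moves([
  {"travel": [-10,0,0],"roll": 0,"jaw": 0},
  {"travel": [-10,0,0],"roll": 0,"jaw": 0},
  {"travel": [-10,0,0],"roll": 0,"jaw": 0},
  {"travel": [-10,0,0],"roll": 0,"jaw": 0},
  {"travel": [-10,0,0],"roll": 0,"jaw": 0},
  {"travel": [-10,0,0],"roll": 0,"jaw": 0},
  {"travel": [-10,0,0],"roll": 0,"jaw": 0},
  {"travel": [-10,0,0],"roll": 0,"jaw": 0},
  {"travel": [-8,0,0],"roll": 0,"jaw": 0},
  {"travel": [-6,0,0],"roll": 0,"jaw": 0},
])

```text
clock: 14.55
tool_pos: [0.6243, 0.0522, 0.0799]
orientation: [180.0, 0.0, -82.3]
force: [-0.3, -2.2, -0.3]
opening: 0.0002
gripper_force: 1.2
```

Emit:
apply_moves([
  {"travel": [-4,0,0],"roll": 0,"jaw": 0},
  {"travel": [-4,0,0],"roll": 0,"jaw": 0},
  {"travel": [-4,0,0],"roll": 0,"jaw": 0},
  {"travel": [-3,0,0],"roll": 0,"jaw": 0},
  {"travel": [-3,0,0],"roll": 0,"jaw": 0},
])

```text
clock: 15.05
tool_pos: [0.6222, 0.0693, 0.0801]
orientation: [-180.0, 0.0, -82.4]
force: [-0.4, -2.0, -1.7]
opening: 0.0004
gripper_force: 1.1
```

Emit:
apply_moves([
  {"travel": [-3,0,0],"roll": 0,"jaw": 0},
  {"travel": [-3,0,0],"roll": 0,"jaw": 0},
  {"travel": [-2,0,0],"roll": 0,"jaw": 0},
  {"travel": [-2,0,0],"roll": 0,"jaw": 0},
])

```text
clock: 15.45
tool_pos: [0.6208, 0.0793, 0.0801]
orientation: [-180.0, 0.0, -82.3]
force: [-1.2, -2.0, -0.9]
opening: 0.0002
gripper_force: 1.1
```

Emit:
apply_moves([
  {"travel": [-1.5,0,0],"roll": 0,"jaw": 0},
  {"travel": [-1,0,0],"roll": 0,"jaw": 0},
  {"travel": [0,0,0],"roll": 0,"jaw": 0},
])

```text
clock: 15.75
tool_pos: [0.6205, 0.0812, 0.0801]
orientation: [180.0, -0.0, -82.3]
force: [-0.4, -3.8, -0.9]
opening: 0.0004
gripper_force: 2.2
```

Emit:
apply_moves([
  {"travel": [-1,0,0],"roll": 0,"jaw": 0},
  {"travel": [-1,0,0],"roll": 0,"jaw": 0},
  {"travel": [0,0,0],"roll": 0,"jaw": 0},
])

```text
clock: 16.05
tool_pos: [0.6205, 0.0814, 0.0801]
orientation: [180.0, -0.2, -82.3]
force: [3.3, -12.9, -2.9]
opening: 0.0003
gripper_force: 6.9
```

Emit:
apply_moves([
  {"travel": [-1,0,0],"roll": 0,"jaw": 0},
  {"travel": [0,0,0],"roll": 0,"jaw": 0},
  {"travel": [0,0,0],"roll": 0,"jaw": 0},
])

```text
clock: 16.35
tool_pos: [0.6205, 0.0815, 0.0802]
orientation: [180.0, -0.2, -82.4]
force: [4.8, -17.6, -1.8]
opening: 0.0003
gripper_force: 9.2
```

Force rose to 18 N with no further travel, so the tray is home. I back off, rise, and go above the lever grip.

Emit:
apply_moves([
  {"travel": [10,0,0],"roll": 0,"jaw": 0},
  {"travel": [30,0,0],"roll": 0,"jaw": 0},
  {"travel": [5,0,-30],"roll": 0,"jaw": 0},
  {"travel": [0,0,-45],"roll": 0,"jaw": 0},
  {"travel": [0,0,-45],"roll": 0,"jaw": 0},
  {"travel": [0,0,-45],"roll": 0,"jaw": 20},
  {"travel": [0,0,-45],"roll": 0,"jaw": 40},
  {"travel": [0,0,-45],"roll": 0,"jaw": 60},
  {"travel": [0,0,-45],"roll": 0,"jaw": 80},
  {"travel": [0,0,-45],"roll": 0,"jaw": 80},
])

```text
clock: 17.35
tool_pos: [0.6259, 0.0404, 0.4277]
orientation: [-179.9, 0.1, -82.3]
force: [1.7, -0.7, 0.1]
opening: 0.0353
gripper_force: 0.0
```

Emit:
apply_moves([
  {"travel": [0,0,0],"roll": 0,"jaw": 80},
  {"travel": [0,0,0],"roll": 0,"jaw": 80},
])

```text
clock: 17.55
tool_pos: [0.6265, 0.0406, 0.4268]
orientation: [-179.8, 0.1, -82.3]
force: [-0.1, -0.4, -0.6]
opening: 0.0507
gripper_force: 0.0
```

```bash
python3 - <<'E'
from h import *
o=ctrl.get_obs();print(o['tool_pos'],o['orientation'],o['joint_pos'],o['force'])
im=ctrl.snapshot('top')[:,:,::-1];cv2.imwrite('pics/top5.png',im);K,E=cam('top');h=cv2.cvtColor(im,cv2.COLOR_BGR2HSV)
r=cv2.inRange(h,(0,190,110),(5,255,255))|cv2.inRange(h,(175,190,110),(180,255,255))
rects(r,K,E,.333,40,'red')
im=ctrl.snapshot('wrist')[:,:,::-1];cv2.imwrite('pics/w5.png',im);K,E=cam('wrist',o);h=cv2.cvtColor(im,cv2.COLOR_BGR2HSV)
r=cv2.inRange(h,(0,190,80),(5,255,255))|cv2.inRange(h,(175,190,80),(180,255,255))
rects(r,K,E,.333,100,'red w')
rects(cv2.inRange(h,(95,90,30),(115,255,255)),K,E,.048,300,'blue')
E
```

```text
[0.6265 0.0406 0.4268] [-179.7756    0.0983  -82.3126] [ 21.4721  12.7503  12.4284  -0.042  -89.4368 -13.7846] [-0.1087 -0.354  -0.6408]
red px [510. 280.] xy 214.5 -778.2 size 72 13 long-axis yaw -2.8 dist 807
blue px [260. 230.] xy 603.3 197.3 size 95 56 long-axis yaw 6.9 dist 635
blue px [466.  18.] xy 317.2 -225.2 size 94 52 long-axis yaw 26.2 dist 389
```

The tile is under the ram at about (603,197). Now to above the grip.

Emit:
apply_moves([
  {"travel": [0,25,0],"roll": 0,"jaw": 80},
  {"travel": [0,25,0],"roll": 0,"jaw": 80},
  {"travel": [0,25,0],"roll": 0,"jaw": 80},
  {"travel": [0,25,0],"roll": 0,"jaw": 80},
  {"travel": [-30,24,0],"roll": 0,"jaw": 80},
  {"travel": [-35,0,0],"roll": 0,"jaw": 80},
  {"travel": [-35,0,0],"roll": 0,"jaw": 80},
  {"travel": [-35,0,0],"roll": 0,"jaw": 80},
  {"travel": [-27,0,0],"roll": 0,"jaw": 80},
  {"travel": [0,0,0],"roll": 0,"jaw": 80},
])

```text
clock: 18.65
tool_pos: [0.4808, 0.1866, 0.4231]
orientation: [179.8, -0.0, -82.2]
force: [-0.5, -0.8, 0.7]
opening: 0.0797
gripper_force: 0.0
```

Emit:
apply_moves([
  {"travel": [0,0,0],"roll": 0,"jaw": 80},
  {"travel": [0,0,0],"roll": 0,"jaw": 80},
])

```text
clock: 18.85
tool_pos: [0.4815, 0.1836, 0.4244]
orientation: [179.9, -0.0, -82.3]
force: [0.1, -1.1, 0.8]
opening: 0.0801
gripper_force: 0.0
```

```bash
python3 - <<'E'
from h import *
o=ctrl.get_obs();print(o['tool_pos'],o['orientation'],o['joint_pos'],o['force'],o['opening'])
im=ctrl.snapshot('wrist')[:,:,::-1];im2=ctrl.snapshot('scene')[:,:,::-1];cv2.imwrite('pics/w6.png',cv2.resize(np.hstack([im,im2]),(800,300),interpolation=cv2.INTER_AREA));K,E=cam('wrist',o);h=cv2.cvtColor(im,cv2.COLOR_BGR2HSV)
r=cv2.inRange(h,(0,190,80),(5,255,255))|cv2.inRange(h,(175,190,80),(180,255,255))
rects(r,K,E,.333,100,'red w')
E
```

```text
[0.4815 0.1836 0.4244] [179.9439  -0.0365 -82.3481] [ 42.7178   1.4775  -0.9595  -0.0024 -87.6299 -35.0658] [ 0.0648 -1.0657  0.7641] 0.0800856876363815
red w px [254. 189.] xy 484.6 176.8 size 106 20 long-axis yaw -81.8 dist 516
```

View pics/w6.png

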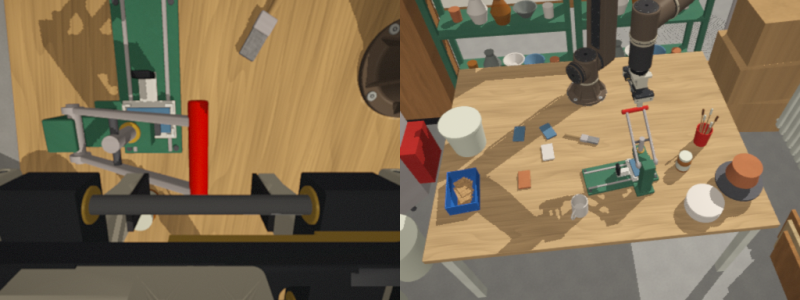

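The wrist view shows the red bar centred between the open fingers (bar at about (199,150) in the pasted view; measured x ≈ 484, y centre ≈ 185). I descend and grip it.

Emit:
apply_moves([
  {"travel": [0,-1.5,20],"roll": 0,"jaw": 80},
  {"travel": [0,0,25],"roll": 0,"jaw": 80},
  {"travel": [0,0,25],"roll": 0,"jaw": 80},
  {"travel": [0,0,18],"roll": 0,"jaw": 70},
  {"travel": [0,0,0],"roll": 0,"jaw": 50},
  {"travel": [0,0,0],"roll": 0,"jaw": 30},
  {"travel": [0,0,0],"roll": 0,"jaw": 10},
  {"travel": [0,0,0],"roll": 0,"jaw": 10},
  {"travel": [0,0,0],"roll": 0,"jaw": 10},
  {"travel": [0,0,0],"roll": 0,"jaw": 10},
])

```text
clock: 19.95
tool_pos: [0.4832, 0.1843, 0.3375]
orientation: [-180.0, 0.0, -82.3]
force: [0.2, -0.5, 0.1]
opening: 0.0295
gripper_force: 0.0
```

Emit:
apply_moves([
  {"travel": [0,0,0],"roll": 0,"jaw": 10},
  {"travel": [0,0,0],"roll": 0,"jaw": 10},
  {"travel": [0,0,0],"roll": 0,"jaw": 10},
])

```text
clock: 20.25
tool_pos: [0.4834, 0.1843, 0.3373]
orientation: [-180.0, 0.0, -82.3]
force: [3.7, -0.2, -0.1]
opening: 0.0211
gripper_force: 30.0
```

```bash
python3 -c "
import numpy as np
a=np.radians(32.9)-np.linspace(0,.85,21);y=245*np.cos(a);z=-245*np.sin(a)
print(np.c_[np.diff(y),np.diff(z)].round(1).tolist(), y[-1]-y[0], z[-1]-z[0])"
```

```text
[[5.5, 8.9], [5.1, 9.1], [4.7, 9.3], [4.3, 9.5], [3.9, 9.7], [3.5, 9.8], [3.1, 10.0], [2.6, 10.1], [2.2, 10.2], [1.8, 10.3], [1.3, 10.3], [0.9, 10.4], [0.4, 10.4], [0.0, 10.4], [-0.4, 10.4], [-0.9, 10.4], [-1.3, 10.3], [-1.8, 10.3], [-2.2, 10.2], [-2.6, 10.1]] 30.034896878185123 199.79221282628777
```

Emit:
apply_moves([
  {"travel": [0,5.5,8.9],"roll": 0,"jaw": 10},
  {"travel": [0,5.1,9.1],"roll": 0,"jaw": 10},
  {"travel": [0,4.7,9.3],"roll": 0,"jaw": 10},
  {"travel": [0,4.3,9.5],"roll": 0,"jaw": 10},
  {"travel": [0,3.9,9.7],"roll": 0,"jaw": 10},
])

```text
clock: 20.75
tool_pos: [0.4609, 0.1814, 0.2912]
orientation: [-179.8, 0.0, -82.3]
force: [6.7, -1.4, 4.1]
opening: 0.0212
gripper_force: 30.0
```

Emit:
apply_moves([
  {"travel": [0,3.5,9.8],"roll": 0,"jaw": 10},
  {"travel": [0,3.1,10],"roll": 0,"jaw": 10},
  {"travel": [0,2.6,10.1],"roll": 0,"jaw": 10},
  {"travel": [0,2.2,10.2],"roll": 0,"jaw": 10},
  {"travel": [0,1.8,10.3],"roll": 0,"jaw": 10},
  {"travel": [0,0,0],"roll": 0,"jaw": 10},
])

```text
clock: 21.35
tool_pos: [0.4476, 0.1795, 0.2401]
orientation: [-179.9, 0.0, -82.3]
force: [5.8, -1.2, 5.9]
opening: 0.0211
gripper_force: 30.0
```

Emit:
apply_moves([
  {"travel": [0,1.0,10.3],"roll": 0,"jaw": 10},
  {"travel": [0,0.7,10.4],"roll": 0,"jaw": 10},
  {"travel": [0,0.4,10.4],"roll": 0,"jaw": 10},
  {"travel": [0,0,10.4],"roll": 0,"jaw": 10},
  {"travel": [0,-0.4,10.4],"roll": 0,"jaw": 10},
  {"travel": [0,0,0],"roll": 0,"jaw": 10},
])

```text
clock: 21.95
tool_pos: [0.4445, 0.1791, 0.1877]
orientation: [180.0, -0.0, -82.3]
force: [-3.5, 0.1, 8.6]
opening: 0.0212
gripper_force: 30.0
```

Emit:
apply_moves([
  {"travel": [0,-0.9,10.4],"roll": 0,"jaw": 10},
  {"travel": [0,-1.3,10.3],"roll": 0,"jaw": 10},
  {"travel": [0,-1.8,10.3],"roll": 0,"jaw": 10},
  {"travel": [0,-1.5,7],"roll": 0,"jaw": 10},
  {"travel": [0,0,0],"roll": 0,"jaw": 10},
  {"travel": [0,0,0],"roll": 0,"jaw": 10},
])

```text
clock: 22.55
tool_pos: [0.4487, 0.1796, 0.1499]
orientation: [179.8, -0.0, -82.4]
force: [-8.3, 1.8, 9.9]
opening: 0.021
gripper_force: 30.0
```

Emit:
apply_moves([
  {"travel": [0,-1.2,5],"roll": 0,"jaw": 10},
  {"travel": [0,-1.3,5],"roll": 0,"jaw": 10},
  {"travel": [0,-0.5,2],"roll": 0,"jaw": 10},
  {"travel": [0,0,0],"roll": 0,"jaw": 10},
])

```text
clock: 22.95
tool_pos: [0.4512, 0.1799, 0.1378]
orientation: [179.8, -0.0, -82.4]
force: [-11.6, 3.1, 11.9]
opening: 0.0214
gripper_force: 30.0
```

Emit:
apply_moves([
  {"travel": [0,-0.3,2],"roll": 0,"jaw": 10},
  {"travel": [0,0,0],"roll": 0,"jaw": 10},
  {"travel": [0,0,0],"roll": 0,"jaw": 10},
])

```text
clock: 23.25
tool_pos: [0.4516, 0.18, 0.1361]
orientation: [179.8, -0.0, -82.4]
force: [-11.2, 2.5, 11.3]
opening: 0.0209
gripper_force: 30.0
```

Emit:
apply_moves([
  {"travel": [0,0.5,2],"roll": 0,"jaw": 10},
  {"travel": [0,0.3,2],"roll": 0,"jaw": 10},
  {"travel": [0,0,0],"roll": 0,"jaw": 10},
])

```text
clock: 23.55
tool_pos: [0.4523, 0.1801, 0.1329]
orientation: [180.0, -0.0, -82.3]
force: [-5.1, 0.4, 13.7]
opening: 0.0208
gripper_force: 30.0
```

```bash
python3 - <<'E'
from h import *
o=ctrl.get_obs();print(o['tool_pos'],o['force'])
im=ctrl.snapshot('wrist')[:,:,::-1];im2=ctrl.snapshot('scene')[:,:,::-1]
h=cv2.cvtColor(im2,cv2.COLOR_BGR2HSV);K,E=cam('scene')
r=cv2.inRange(h,(0,190,90),(5,255,255))|cv2.inRange(h,(175,190,90),(180,255,255))
rects(r,K,E,.134,15,'red scene')
cv2.imwrite('pics/w7.png',cv2.resize(np.hstack([im,cv2.resize(im2[100:292,180:436],(512,384))]),(800,300),interpolation=cv2.INTER_AREA))
E
```

```text
[0.4523 0.1801 0.1329] [-5.1493  0.363  13.7187]
red scene px [386. 173.] xy 511.6 529.1 size 133 72 long-axis yaw -34.7 dist 736
red scene px [ 26. 194.] xy 449.1 -855.1 size 421 170 long-axis yaw 29.9 dist 966
```

View pics/w7.png

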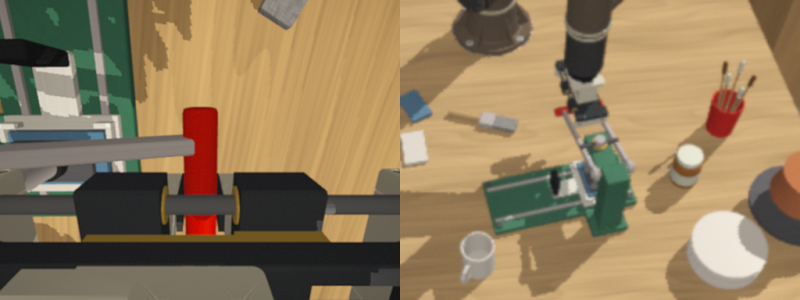

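The bar is gripped and low (wrist view bar at (200,165)), with the tile in the tray under the head. Force is ≈ 14.6 N tangential, so the lever is essentially at the stop. One more nudge, then hold.

Emit:
apply_moves([
  {"travel": [0,0,2],"roll": 0,"jaw": 10},
  {"travel": [0,0,1],"roll": 0,"jaw": 10},
  {"travel": [0,0,0],"roll": 0,"jaw": 10},
  {"travel": [0,0,0],"roll": 0,"jaw": 10},
  {"travel": [0,0,0],"roll": 0,"jaw": 10},
  {"travel": [0,0,0],"roll": 0,"jaw": 10},
  {"travel": [0,0,0],"roll": 0,"jaw": 10},
  {"travel": [0,0,0],"roll": 0,"jaw": 10},
  {"travel": [0,0,0],"roll": 0,"jaw": 10},
  {"travel": [0,0,0],"roll": 0,"jaw": 10},
])

```text
clock: 24.65
tool_pos: [0.4529, 0.1803, 0.1304]
orientation: [-180.0, 0.0, -82.3]
force: [-2.8, -1.3, 14.7]
opening: 0.0212
gripper_force: 30.0
```

Emit:
apply_moves([
  {"travel": [0,0,0],"roll": 0,"jaw": 10},
  {"travel": [0,0,0],"roll": 0,"jaw": 10},
  {"travel": [0,0,0],"roll": 0,"jaw": 10},
  {"travel": [0,0,0],"roll": 0,"jaw": 10},
])

```text
clock: 25.05
tool_pos: [0.4529, 0.1802, 0.1304]
orientation: [-180.0, 0.0, -82.3]
force: [-3.3, -0.8, 14.9]
opening: 0.0213
gripper_force: 30.0
```

Emit:
apply_moves([
  {"travel": [0,-0.6,2],"roll": 0,"jaw": 10},
  {"travel": [0,-0.6,2],"roll": 0,"jaw": 10},
  {"travel": [0,0,0],"roll": 0,"jaw": 10},
  {"travel": [0,0,0],"roll": 0,"jaw": 10},
])

```text
clock: 25.45
tool_pos: [0.4536, 0.1804, 0.1277]
orientation: [-180.0, 0.0, -82.3]
force: [-12.4, -1.4, 31.5]
opening: 0.0211
gripper_force: 30.0
```

Force jumped to 31 N: hard stop. I hold over a second.

Emit:
apply_moves([
  {"travel": [0,0,0],"roll": 0,"jaw": 10},
  {"travel": [0,0,0],"roll": 0,"jaw": 10},
  {"travel": [0,0,0],"roll": 0,"jaw": 10},
  {"travel": [0,0,0],"roll": 0,"jaw": 10},
  {"travel": [0,0,0],"roll": 0,"jaw": 10},
  {"travel": [0,0,0],"roll": 0,"jaw": 10},
  {"travel": [0,0,0],"roll": 0,"jaw": 10},
  {"travel": [0,0,0],"roll": 0,"jaw": 10},
  {"travel": [0,0,0],"roll": 0,"jaw": 10},
  {"travel": [0,0,0],"roll": 0,"jaw": 10},
])

```text
clock: 26.45
tool_pos: [0.4536, 0.1803, 0.1277]
orientation: [-180.0, 0.0, -82.3]
force: [-12.0, -2.1, 31.8]
opening: 0.0215
gripper_force: 30.0
```

Emit:
apply_moves([
  {"travel": [0,0.6,-2],"roll": 0,"jaw": 10},
  {"travel": [0,0.6,-2],"roll": 0,"jaw": 10},
  {"travel": [0,1,-3.5],"roll": 0,"jaw": 10},
  {"travel": [0,1.2,-5],"roll": 0,"jaw": 10},
  {"travel": [0,1.2,-5],"roll": 0,"jaw": 10},
  {"travel": [0,1.0,-5],"roll": 0,"jaw": 10},
])

```text
clock: 27.05
tool_pos: [0.4485, 0.1796, 0.1487]
orientation: [-180.0, 0.0, -82.3]
force: [0.2, -0.8, 8.4]
opening: 0.0214
gripper_force: 30.0
```

Emit:
apply_moves([
  {"travel": [0,1.8,-10.3],"roll": 0,"jaw": 10},
  {"travel": [0,1.3,-10.3],"roll": 0,"jaw": 10},
  {"travel": [0,0.9,-10.4],"roll": 0,"jaw": 10},
  {"travel": [0,0.4,-10.4],"roll": 0,"jaw": 10},
  {"travel": [0,0,-10.4],"roll": 0,"jaw": 10},
])

```text
clock: 27.55
tool_pos: [0.4444, 0.1791, 0.2004]
orientation: [-180.0, 0.0, -82.3]
force: [5.6, -0.8, 3.6]
opening: 0.0214
gripper_force: 30.0
```

Emit:
apply_moves([
  {"travel": [0,-0.4,-10.4],"roll": 0,"jaw": 10},
  {"travel": [0,-0.9,-10.4],"roll": 0,"jaw": 10},
  {"travel": [0,-1.3,-10.3],"roll": 0,"jaw": 10},
  {"travel": [0,-1.8,-10.3],"roll": 0,"jaw": 10},
  {"travel": [0,-2.2,-10.2],"roll": 0,"jaw": 10},
  {"travel": [0,0,0],"roll": 0,"jaw": 10},
])

```text
clock: 28.15
tool_pos: [0.4527, 0.1803, 0.2531]
orientation: [-179.8, 0.0, -82.3]
force: [11.2, -1.4, 1.6]
opening: 0.0215
gripper_force: 30.0
```

Emit:
apply_moves([
  {"travel": [0,-3.2,-10.1],"roll": 0,"jaw": 10},
  {"travel": [0,-3.5,-10],"roll": 0,"jaw": 10},
  {"travel": [0,-3.8,-9.8],"roll": 0,"jaw": 10},
  {"travel": [0,-4.1,-9.7],"roll": 0,"jaw": 10},
  {"travel": [0,-4.4,-9.5],"roll": 0,"jaw": 10},
  {"travel": [0,0,0],"roll": 0,"jaw": 10},
])

```text
clock: 28.75
tool_pos: [0.4723, 0.1831, 0.3012]
orientation: [-179.8, 0.0, -82.4]
force: [17.7, -1.2, -6.4]
opening: 0.0214
gripper_force: 30.0
```

Emit:
apply_moves([
  {"travel": [0,-1.5,0],"roll": 0,"jaw": 10},
  {"travel": [0,-1.5,0],"roll": 0,"jaw": 10},
  {"travel": [0,0,0],"roll": 0,"jaw": 10},
  {"travel": [0,0,0],"roll": 0,"jaw": 10},
])

```text
clock: 29.15
tool_pos: [0.4719, 0.1829, 0.3001]
orientation: [179.9, 0.0, -82.3]
force: [-3.1, 2.9, 4.9]
opening: 0.0213
gripper_force: 30.0
```

Emit:
apply_moves([
  {"travel": [0,-2.2,-5],"roll": 0,"jaw": 10},
  {"travel": [0,-2.6,-5],"roll": 0,"jaw": 10},
  {"travel": [0,-2.9,-5],"roll": 0,"jaw": 10},
  {"travel": [0,0,0],"roll": 0,"jaw": 10},
  {"travel": [0,0,0],"roll": 0,"jaw": 10},
])

```text
clock: 29.65
tool_pos: [0.4809, 0.1841, 0.3154]
orientation: [-179.9, 0.0, -82.3]
force: [4.6, 3.6, -1.3]
opening: 0.0211
gripper_force: 30.0
```

Emit:
apply_moves([
  {"travel": [0,-1.7,-2.5],"roll": 0,"jaw": 10},
  {"travel": [0,-1.2,-2],"roll": 0,"jaw": 10},
  {"travel": [0,0,0],"roll": 0,"jaw": 10},
  {"travel": [0,0,0],"roll": 0,"jaw": 10},
])

```text
clock: 30.05
tool_pos: [0.4834, 0.1845, 0.3195]
orientation: [-180.0, 0.0, -82.3]
force: [4.1, 3.4, -3.2]
opening: 0.0213
gripper_force: 30.0
```

```bash
python3 - <<'E'
from h import *
o=ctrl.get_obs();print(o['tool_pos'],o['force'],o['moment'])
K,E=cam('scene')
def bar(im):
    h=cv2.cvtColor(im,cv2.COLOR_BGR2HSV);m=cv2.inRange(h,(0,170,90),(5,255,255))|cv2.inRange(h,(175,170,90),(180,255,255))
    q=np.zeros_like(m);q[120:165,270:335]=m[120:165,270:335];v,u=np.nonzero(q);return q,len(u),u.min(),u.max(),[ (c,v[u==c].mean().round(1)) for c in sorted(set(u))[::3]]
a=cv2.imread('pics/scene0.png');im=ctrl.snapshot('scene')[:,:,::-1];cv2.imwrite('pics/s8.png',im)
print(bar(a)[1:]);print(bar(im)[1:])
E
```

```text
[0.4834 0.1845 0.3195] [ 4.0567  3.3507 -3.2163] [ 1.0725 -1.1069  0.0501]
(163, np.int64(284), np.int64(317), [(np.int64(284), np.float64(142.5)), (np.int64(287), np.float64(142.5)), (np.int64(290), np.float64(141.0)), (np.int64(293), np.float64(141.0)), (np.int64(296), np.float64(141.0)), (np.int64(299), np.float64(140.0)), (np.int64(302), np.float64(140.0)), (np.int64(305), np.float64(139.0)), (np.int64(308), np.float64(138.5)), (np.int64(311), np.float64(137.5)), (np.int64(314), np.float64(137.0)), (np.int64(317), np.float64(137.5))])
(42, np.int64(284), np.int64(317), [(np.int64(284), np.float64(142.5)), (np.int64(287), np.float64(143.0)), (np.int64(290), np.float64(141.0)), (np.int64(293), np.float64(142.0))])
```

Emit:
apply_moves([
  {"travel": [0,-0.5,-1.5],"roll": 0,"jaw": 10},
  {"travel": [0,0,-1],"roll": 0,"jaw": 10},
  {"travel": [0,0,0],"roll": 0,"jaw": 10},
  {"travel": [0,0,0],"roll": 0,"jaw": 10},
])

```text
clock: 30.5
tool_pos: [0.4835, 0.1845, 0.3198]
orientation: [179.9, -0.0, -82.4]
force: [9.9, 3.5, -15.5]
opening: 0.0212
gripper_force: 30.0
```

The lever is against its rest stop (15 N down at the limit). I release and withdraw upwards.

Emit:
apply_moves([
  {"travel": [0,0,2],"roll": 0,"jaw": 10},
  {"travel": [0,0,0],"roll": 0,"jaw": 25},
  {"travel": [0,0,0],"roll": 0,"jaw": 35},
  {"travel": [0,0,0],"roll": 0,"jaw": 60},
  {"travel": [0,0,0],"roll": 0,"jaw": 80},
  {"travel": [0,0,0],"roll": 0,"jaw": 80},
  {"travel": [0,0,0],"roll": 0,"jaw": 80},
  {"travel": [0,0,0],"roll": 0,"jaw": 80},
])

```text
clock: 31.3
tool_pos: [0.4835, 0.1842, 0.3203]
orientation: [-180.0, -0.0, -82.3]
force: [-0.7, -0.3, -0.2]
opening: 0.0676
gripper_force: 0.0
```

Emit:
apply_moves([
  {"travel": [0,0,-10],"roll": 0,"jaw": 80},
  {"travel": [0,0,-20],"roll": 0,"jaw": 80},
  {"travel": [0,0,-30],"roll": 0,"jaw": 80},
  {"travel": [0,0,-35],"roll": 0,"jaw": 80},
  {"travel": [0,0,-30],"roll": 0,"jaw": 80},
  {"travel": [0,0,0],"roll": 0,"jaw": 80},
  {"travel": [0,0,0],"roll": 0,"jaw": 80},
])

```text
clock: 32.0
tool_pos: [0.4836, 0.1844, 0.4463]
orientation: [-179.9, 0.1, -82.3]
force: [-0.3, 0.2, 0.6]
opening: 0.0796
gripper_force: 0.0
```

```bash
python3 - <<'E'
from h import *
o=ctrl.get_obs();print(o['tool_pos'],o['force'],o['opening'],o['clock'])
K,E=cam('wrist',o);im=ctrl.snapshot('wrist')[:,:,::-1];cv2.imwrite('pics/w9.png',im);h=cv2.cvtColor(im,cv2.COLOR_BGR2HSV)
r=cv2.inRange(h,(0,190,80),(5,255,255))|cv2.inRange(h,(175,190,80),(180,255,255))
rects(r,K,E,.333,100,'red'); rects(cv2.inRange(h,(95,90,20),(115,255,255)),K,E,.048,30,'blue')
im2=ctrl.snapshot('scene')[:,:,::-1]
cv2.imwrite('pics/f9.png',cv2.resize(np.hstack([im,cv2.resize(im2[100:292,180:436],(512,384))]),(800,300),interpolation=cv2.INTER_AREA))
E
```

```text
[0.4836 0.1844 0.4463] [-0.2633  0.2048  0.6162] 0.07962482387257104 32.0
red px [257. 188.] xy 483.5 182.9 size 117 20 long-axis yaw -81.8 dist 517
blue px [215. 160.] xy 560.6 211.5 size 20 19 long-axis yaw -84.3 dist 599
blue px [195. 138.] xy 603.6 175.9 size 94 6 long-axis yaw 7.7 dist 629
```

```bash
python3 -c "
from plant import ctrl
print(ctrl.close_job())"
```

```text
the job is handed in; nothing more can be done
None
```

The job is handed in with every step carried out; no verdict came back. The blue tile is on the cork, the tray was pushed home to its stop, and the lever was held at its stop for over a second, then eased back to rest. I viewed 11 pictures, one over the limit of 10.

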